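# Nest the parts cups on the cam lift and hold it at full height

## Robot

A 6-joint arm with a two-finger parallel gripper is mounted at the origin on the work surface. World frame = base frame: x ahead of the robot, y to its left, z up, the work surface at z = 0. Lengths are in m, angles in rad, forces in N, time in s.
With the tool pointing down it reaches from about 0.3 to 0.775 m from the base axis. Payload 14.6 kg.
Tool frame: the origin (TCP) lies midway between the tips of the shut fingers; the grasp point (between the pads) lies 19 mm behind it; z points along the fingers, y is the direction in which the jaws open and shut (so a half turn about z gives the same grasp; the last joint's range is limited). The gripper opens to 94 mm and grips with 3 to 60 N. Pads are 16 mm wide; open, the fingers measure 119 mm over their backs; the gripper's body (75 mm by 177 mm) begins 78 mm behind the grasp point.
Start: joints at [1.213, 0.3, 1.521, -0, 1.321, -0.067], TCP at [0.158, 0.527, 0.205] pointing down, gripper open.
Joint ranges: [-3.03, 3.03], [-0.79, 2.21], [0.23, 2.52], [-1.04, 4.18], [0, 3.07], [-2.55, 2.55]. Speed limits (rad/s): [2.22, 2.22, 2.57, 3.14, 3.14, 3.14].

## Interface

Orientations are given as [roll, pitch, yaw] about the fixed x, y, z axes, in that order (R = Rz(yaw) Ry(pitch) Rx(roll)).
In Python, from station import readout, imaging, job gives the robot as it stands.
- The arm moves only by the tool arm_command, never from a script. Its argument "increments" is a list of rows, each an object with "gripper": the opening, from 0 (shut) to 1 (fully open); "slide": the shift along the world's x, y, z in m, a list of three; "yaw": the turn about the world's z in rad. A call has 1 to 8 rows; each row is the pose to reach, as a shift and turn from the pose commanded when the call began; what a row does not reach only later rows make up. A row lasts 1/8 s, in which the tool goes at most 62.5 mm and 10.7 degrees, less where a joint would pass 70% of its speed; a pose out of reach is approached as far as the arm can. A call with a gripper value outside its range is refused whole. The fingers move at their own pace and stop on an object; "grip_force" is the grip in N (left out, the last holds). Time passes only in rows, so rows that repeat a pose let the fingers close. It gives the time, the measured TCP pose, the force and the opening at its end, in the units of the state.
- readout.get_obs(): the state, without advancing time (a new reading comes with each control period).
- imaging.camera(name): name is "side" or "top" or "wrist"; returns a dict with "color" (420x560x3 uint8, red, green, blue), "mtx" (3x3 intrinsics, pixels), "rvec" (rotation vector, rad) and "tvec" (3), from world to camera coordinates, as OpenCV has them. Camera axes: x right, y down, z forward; pixel columns grow to the right and rows downward; lengths in m; the calibration is good to about 2 mm. A picture is of the moment at which its call begins. There is no depth.
- job.hand_in(): hands the job in, once; it reports no verdict.
The state is a dict: "time_s": time; "qpos": joint angles; "joint_vel": joint speeds; "tau": joint torques, N m; "ee_pos": TCP position; "eef_rot": TCP orientation; "force": force on the tool from outside, world axes, zero at the start; "moment": the same for the moment, N m; "grip_width": finger opening in m.
Only numpy, scipy, OpenCV 4.12 (cv2) and the standard library are available. Lean on these libraries where they do the work, as an engineer would, in place of code of your own. Each camera call takes 0.05 s, during which the arm holds its last target. There are 200 camera calls.

## Task

Nest the three bare metal parts cups on the pad of the cam lift: the widest already stands there, so set the middle one upright inside it and the narrowest upright inside that, without dropping them. Then swing the lift's lever straight up, where the cam has the pad at its highest (too far and it sinks again), and finish still holding the lever there by its black grip, against its spring so that I can put in the locking pin. Leave the spray can, oil filter and wrench where they are.

Things in the scene. Friction and masses are not known exactly. Their poses are not given: they have to be found in the camera images.
- lift: Cam lift: fixed grey base plate 140 x 210 x 12 mm (its x, y, z) with a square pad raised by an eccentric cam. Origin on the table under the cam shaft (and under the pad's centre when the lever is upright), z up, x away from the robot, turned by its yaw (within 0.3 rad). The lever is on its -y side (robot's right), its grip 145 mm from the origin, and swings parallel to the lift's x-z plane.
- pad_top (a point): Centre of the pad's upper face (pad 120 mm square with a 110 mm round rubber facing). Carried by the eccentric: as the lever goes up the pad stays level, rises from 96 mm above the table (lever down) to 109 mm (highest) and shifts 20 mm along the lift's +x, from x = -20 mm to 0 in the lift's frame; beyond the top it sinks again.
- lever (a joint): Lever angle in rad: 0 = down on its stop, leaning 1.15 rad from vertical towards the lift's -x (the robot); 1.15 = straight up, highest lift; can be overswung to 1.75, where the pad is lower. Positive swings the grip up and towards the lift's +x. A return spring (about 4 N at the grip down, 5 N upright) drives it back to 0 when let go.
- lever_grip: The lever's grip, origin at its middle, y along the bar: a black round bar, 24 mm diameter, 50 mm long along the lift's y, sticking out sideways (to the lift's -y) from the end of the 10 mm rod and spinning freely on its pin; 110 mm from the hinge axis, 90 mm above the table when down, 155 mm when upright. Can be pinched from above, fingers closing along the lift's x.
- lever_pivot (a point): Point of the lever's hinge axis abreast of the middle of the grip (in the plane in which that middle swings), 45 mm above the table; the hinge axis is the lift's y. The rod is 35 mm from it towards the pad.
- cup_large: Widest cup, plain metal, standing on the pad: 86 mm outside at the rim, 74 mm at the foot, 34 mm high, wall 3 mm, floor 4 mm. Origin at the centre of its underside, z up out of its mouth. Loose; 0.2 kg.
- cup_medium: Middle cup, plain metal, standing on the table on the robot's left: 60 mm outside at the rim, 54 mm at the foot, 66 mm high, wall 3 mm, floor 4 mm. Origin at the centre of its underside, z up out of its mouth. About 0.16 kg. Nested, it stands on the large cup's floor and its rim is 36 mm above the large cup's rim, so fingers holding the outside of its top 30 mm stay clear of the large cup.
- cup_small: Narrowest cup, plain metal, standing on the table on the robot's left: 40 mm outside at the rim, 34 mm at the foot, 98 mm high, wall 3 mm, floor 4 mm. Origin at the centre of its underside, z up out of its mouth. About 0.1 kg. Nested, it stands on the middle cup's floor and its rim is 36 mm above that cup's rim: hold it by its top 30 mm.
- spray_can: Bystander: blue and dark spray can, 66 mm diameter, 190 mm high, standing at the robot's far right; origin at its foot.
- oil_filter: Bystander: white oil filter, 72 mm diameter, 85 mm high, standing on the table's far side; origin at its foot.
- wrench: Bystander: wrench lying on the table at the far left; origin at its middle, underneath.

How it is judged:
By the outcome, as a careful person would: the job done as asked, in the order asked, and still so for the second after the job is handed in, while the arm keeps its last pose, push and grip.
It also fails if it takes over 61 s, if anything falls off the work surface, if the arm or the gripper's body presses on something with over 40 N, if the wrist force passes 120 N, or if a joint passes its speed limit or range.

## Working session

There is one attempt and no reset: what is moved stays moved. The work goes in short steps, Python scripts to look and compute and a tool call to move; the robot and the scene stay as the last step left them, time stands still between calls to the robot, and variables do not carry over. Pictures are saved under pics/ and viewed, about 8 in all and at most 12, crops included, and the job is handed in when it is done.

Besides the shell and the picture viewer there is one more tool, called after "Request:" by a JSON object that holds its "method" and its "body". arm_command: Moves the arm, as the interface text tells. Its arguments: {"type":"object","properties":{"increments":{"type":"array","items":{"type":"object","properties":{"gripper":{"type":"number"},"slide":{"type":"array","items":{"type":"number"}},"yaw":{"type":"number"}}}},"grip_force":{"type":"number"}},"required":["increments"]}

```bash
ls; mkdir -p pics
cat > h.py <<'E'
import numpy as np, cv2
from station import readout, imaging, job
def snap(name,fn=None):
    c=imaging.camera(name)
    if fn: cv2.imwrite('pics/'+fn,c['color'][:,:,::-1])
    np.savez('pics/last_%s.npz'%name,**c)
    return c
def ray(c,uv):
    R=cv2.Rodrigues(np.array(c['rvec'],float))[0];t=np.array(c['tvec'],float).ravel()
    d=R.T@np.linalg.inv(c['mtx'])@np.array([uv[0],uv[1],1.]); o=-R.T@t
    return o,d
def onz(c,uv,z):
    o,d=ray(c,uv); return o+d*(z-o[2])/d[2]
def proj(c,p):
    return cv2.projectPoints(np.array(p,float).reshape(-1,3),np.array(c['rvec'],float),np.array(c['tvec'],float),np.array(c['mtx'],float),None)[0].reshape(-1,2)
E
python3 - <<'E'
from h import *
o=readout.get_obs(); print({k:np.round(v,3) for k,v in o.items()})
for n in('top','side'):
    c=snap(n,n+'0.png'); o,d=ray(c,(280,210)); print(n,o,d)
E
```

```text
pics
{'time_s': np.float64(0.0), 'qpos': array([ 1.213,  0.3  ,  1.522, -0.   ,  1.321, -0.067]), 'joint_vel': array([ 0.001, -0.001, -0.001,  0.001,  0.002, -0.   ]), 'tau': array([-3.0000e-03, -5.3181e+01, -3.5273e+01,  7.1000e-02,  2.5000e-02,
       -0.0000e+00]), 'ee_pos': array([0.158, 0.527, 0.205]), 'eef_rot': array([-3.14 , -0.   ,  2.851]), 'force': array([ 0.047,  0.747, -0.111]), 'moment': array([-0.015,  0.026, -0.014]), 'grip_width': np.float64(0.094)}
top [ 0.53455428 -0.06287972  1.15709724] [ 0.0882528   0.01589198 -0.99604086]
side [ 0.12603676 -0.57832005  0.95734449] [ 0.44857956  0.44920292 -0.77283237]
```

View pics/top0.png

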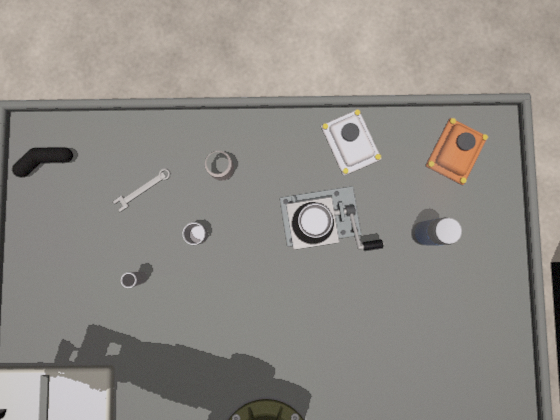

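View pics/side0.png

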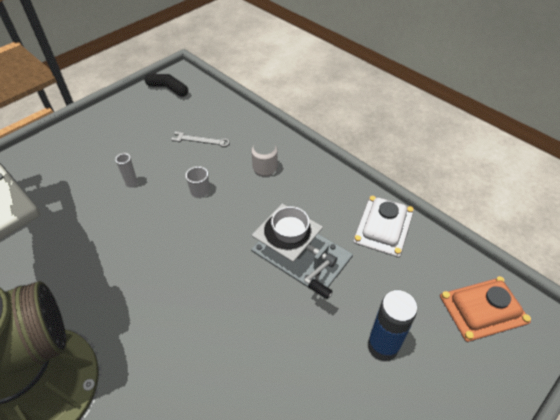

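The top view shows the large cup's rim at (315,221), the medium cup's at (194,234), the small cup's at (129,281) and the lever grip at (372,244). The side view agrees: medium (198,175), small (124,158), grip (320,288).

Run:
```python
from h import *
T=dict(np.load('pics/last_top.npz'));S=dict(np.load('pics/last_side.npz'))
def tri(a,b):
    o1,d1=ray(T,a);o2,d2=ray(S,b)
    A=np.c_[d1,-d2];s=np.linalg.lstsq(A,o2-o1,rcond=None)[0]
    p,q=o1+s[0]*d1,o2+s[1]*d2; return np.round((p+q)/2,4),np.linalg.norm(p-q).round(4)
for n,a,b,z in(('S',(129,280.5),(123.5,158),.098),('M',(194,234),(198,174),.066),('L',(314.5,221),(290.5,222),.130),('grip',(372.5,244.5),(320,288),.09)):
    print(n,onz(T,a,z).round(3),onz(S,b,z).round(3),tri(a,b))
for p in((281,196),(353,187),(361,233),(287,247)): print('plate',onz(T,p,.012).round(3))
snap('wrist','w0.png')
W=dict(np.load('pics/last_wrist.npz'));print(ray(W,(280,210)),W['mtx'])
```

```text
S [0.452 0.342 0.098] [0.457 0.341 0.098] (array([0.4542, 0.3395, 0.1015]), np.float64(0.0046))
M [0.57  0.184 0.066] [0.577 0.182 0.066] (array([0.5724, 0.1811, 0.0696]), np.float64(0.0065))
L [ 0.597 -0.133  0.13 ] [ 0.598 -0.139  0.13 ] (array([ 0.5991, -0.1347,  0.1249]), np.float64(0.0052))
grip [ 0.536 -0.284  0.09 ] [ 0.538 -0.285  0.09 ] (array([ 0.5372, -0.285 ,  0.0904]), np.float64(0.002))
plate [ 0.675 -0.048  0.012]
plate [ 0.698 -0.251  0.012]
plate [ 0.569 -0.27   0.012]
plate [ 0.533 -0.063  0.012]
(array([0.08698477, 0.54769129, 0.38481762]), array([ 0.26063703, -0.05212909, -0.96442417])) [[330.33725875   0.         271.72769081]
 [  0.         330.33725875 206.1478185 ]
 [  0.           0.           1.        ]]
```

View pics/w0.png

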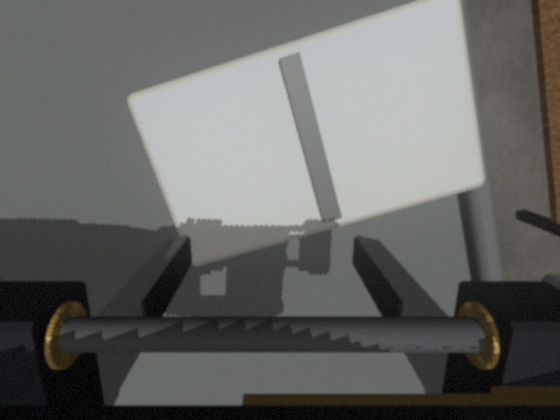

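Triangulated heights fit the given sizes: rims at 0.10, 0.07 and 0.125 m, grip at 0.09 m. The lift yaw is about 0.14. I'll go above the medium cup first, turning the jaws to the lift's x axis (yaw about 1.71).

Request:
{"method": "arm_command", "body": {"increments": [{"gripper": 1, "slide": [0.413, -0.343, 0.0], "yaw": -1.14}, {"gripper": 1, "slide": [0.413, -0.343, 0.0], "yaw": -1.14}, {"gripper": 1, "slide": [0.413, -0.343, 0.0], "yaw": -1.14}, {"gripper": 1, "slide": [0.413, -0.343, 0.0], "yaw": -1.14}, {"gripper": 1, "slide": [0.413, -0.343, 0.0], "yaw": -1.14}, {"gripper": 1, "slide": [0.413, -0.343, 0.0], "yaw": -1.14}, {"gripper": 1, "slide": [0.413, -0.343, -0.02], "yaw": -1.14}, {"gripper": 1, "slide": [0.413, -0.343, -0.055], "yaw": -1.14}], "grip_force": 15}}

```text
time_s: 1.15
ee_pos: [0.5394, 0.2101, 0.1716]
eef_rot: [3.139, -0.0, 1.71]
force: [0.1, 0.8, -0.1]
grip_width: 0.0937
```

Request:
{"method": "arm_command", "body": {"increments": [{"gripper": 1, "slide": [0, 0, 0]}, {"gripper": 1, "slide": [0, 0, 0]}]}}

```text
invalid input
```

Run:
```python
from h import *
o=readout.get_obs(); print(o['time_s'],o['ee_pos'].round(4),o['eef_rot'].round(3),o['force'].round(2))
c=snap('wrist','w1.png'); print(proj(c,[o['ee_pos']]),proj(c,[[.572,.182,.066]]))
```

```text
1.15 [0.5394 0.2101 0.1716] [ 3.139 -0.     1.71 ] [ 0.06  0.75 -0.13]
[[272.4206391  249.73767756]] [[302.73436557 238.93437914]]
```

View pics/w1.png

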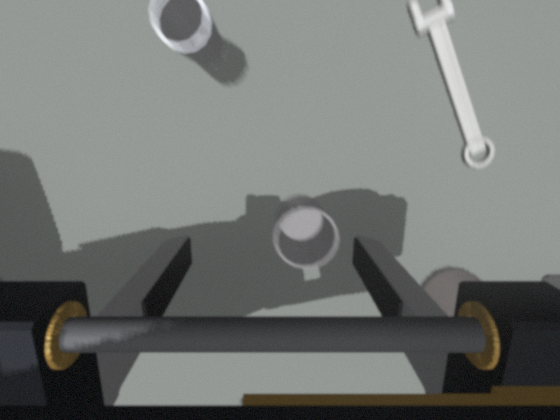

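The wrist view shows the medium rim as a circle spanning about x 273–339, y 206–271 (centre near (306,238.5)). Part of the small cup is at the top left, near (181,20).

Run:
```python
from h import *
c=dict(np.load('pics/last_wrist.npz'))
print(onz(c,(306,238.5),.066), onz(c,(273,238),.066)-onz(c,(339,238),.066), onz(c,(181,20),.098))
im=cv2.GaussianBlur(cv2.cvtColor(c['color'],cv2.COLOR_RGB2GRAY),(3,3),0)
k=im[180:300,255:352]; e=cv2.HoughCircles(cv2.resize(k,None,fx=3,fy=3,interpolation=cv2.INTER_CUBIC),cv2.HOUGH_GRADIENT,1,200,param1=80,param2=20,minRadius=75,maxRadius=115)
print(e/3+np.array([255,180,0]) if e is not None else None)
```

```text
[0.57489863 0.1828277  0.066     ] [-5.99431531e-02 -8.29870169e-03  5.55111512e-17] [0.45774249 0.34009323 0.098     ]
[[[308.16666794 237.16666794  30.06666565]]]
```

Request:
{"method": "arm_command", "body": {"increments": [{"gripper": 1, "slide": [0.036, -0.027, 0], "yaw": 0}, {"gripper": 1, "slide": [0.036, -0.027, -0.04], "yaw": 0}, {"gripper": 1, "slide": [0.036, -0.027, -0.09], "yaw": 0}, {"gripper": 1, "slide": [0.036, -0.027, -0.115], "yaw": 0}, {"gripper": 1, "slide": [0.036, -0.027, -0.115], "yaw": 0}, {"gripper": 1, "slide": [0.036, -0.027, -0.115], "yaw": 0}]}}

```text
time_s: 1.95
ee_pos: [0.5739, 0.1848, 0.0573]
eef_rot: [3.14, -0.0, 1.711]
force: [0.0, -0.1, 0.7]
grip_width: 0.0939
```

Request:
{"method": "arm_command", "body": {"increments": [{"gripper": 1, "slide": [0.001, -0.002, -0.019], "yaw": 0}, {"gripper": 1, "slide": [0.001, -0.002, -0.019], "yaw": 0}, {"gripper": 0, "slide": [0.001, -0.002, -0.019], "yaw": 0}, {"gripper": 0, "slide": [0.001, -0.002, -0.019], "yaw": 0}, {"gripper": 0, "slide": [0.001, -0.002, -0.019], "yaw": 0}, {"gripper": 0, "slide": [0.001, -0.002, -0.019], "yaw": 0}, {"gripper": 0, "slide": [0.001, -0.002, -0.019], "yaw": 0}, {"gripper": 0, "slide": [0.001, -0.002, -0.019], "yaw": 0}], "grip_force": 15}}

```text
time_s: 2.95
ee_pos: [0.5743, 0.1826, 0.0372]
eef_rot: [-3.141, -0.0, 1.711]
force: [-3.0, -1.1, 4.1]
grip_width: 0.0598
```

Request:
{"method": "arm_command", "body": {"increments": [{"gripper": 0, "slide": [0, 0, 0.03], "yaw": 0}, {"gripper": 0, "slide": [0, 0, 0.08], "yaw": 0}, {"gripper": 0, "slide": [0, 0, 0.13], "yaw": 0}, {"gripper": 0, "slide": [0.005, -0.04, 0.16], "yaw": 0}, {"gripper": 0, "slide": [0.015, -0.09, 0.16], "yaw": 0}, {"gripper": 0, "slide": [0.023, -0.14, 0.16], "yaw": 0}, {"gripper": 0, "slide": [0.023, -0.18, 0.16], "yaw": 0}, {"gripper": 0, "slide": [0.023, -0.2, 0.16], "yaw": 0}]}}

```text
time_s: 3.95
ee_pos: [0.5972, -0.0192, 0.1966]
eef_rot: [-3.141, -0.0, 1.709]
force: [-0.6, 0.8, -1.4]
grip_width: 0.0596
```

Run:
```python
from h import *
o=readout.get_obs(); print(o['time_s'],o['ee_pos'].round(4),o['eef_rot'].round(3),o['force'].round(2),o['grip_width'])
c=snap('wrist','w2.png'); print(proj(c,[o['ee_pos'],[.598,-.135,.130]]))
```

```text
3.95 [ 0.5972 -0.0192  0.1966] [-3.141 -0.     1.709] [-0.63  0.76 -1.43] 0.05963504938662413
[[272.44065328 249.70790841]
 [254.60087379 344.45715495]]
```

View pics/w2.png

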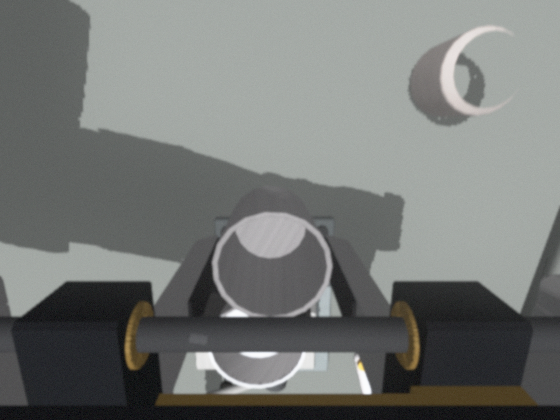

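The cup is held in the jaws. The large rim shows below it, spanning x 207–309 with its bottom at row 388, so its centre is near (258,343) against the predicted (254.6,344.5).

Run:
```python
from h import *
c=dict(np.load('pics/last_wrist.npz'))
print(onz(c,(258,343),.130), onz(c,(207,343),.13)-onz(c,(309,343),.130), onz(c,(271.5,265),.2266),proj(c,[[.598,-.178,.13]]))
```

```text
[ 0.60072766 -0.13314823  0.13      ] [-0.08731584 -0.01207534  0.        ] [ 0.59612072 -0.01517551  0.2266    ] [[248.62979068 385.35946484]]
```

Request:
{"method": "arm_command", "body": {"increments": [{"gripper": 0, "slide": [0.003, -0.05, 0], "yaw": 0}, {"gripper": 0, "slide": [0.003, -0.095, 0], "yaw": 0}, {"gripper": 0, "slide": [0.003, -0.117, 0], "yaw": 0}, {"gripper": 0, "slide": [0.003, -0.117, 0], "yaw": 0}, {"gripper": 0, "slide": [0.003, -0.117, -0.02], "yaw": 0}, {"gripper": 0, "slide": [0.003, -0.117, -0.04], "yaw": 0}, {"gripper": 0, "slide": [0.003, -0.117, -0.048], "yaw": 0}, {"gripper": 0, "slide": [0.003, -0.117, -0.048], "yaw": 0}]}}

```text
time_s: 5.0
ee_pos: [0.6004, -0.1335, 0.1489]
eef_rot: [-3.141, -0.0, 1.712]
force: [-0.3, -0.5, -2.0]
grip_width: 0.0595
```

Run:
```python
from h import *
o=readout.get_obs(); print(o['time_s'],o['ee_pos'].round(4),o['force'].round(2),o['grip_width'])
```

```text
5.0 [ 0.6004 -0.1335  0.1489] [-0.31 -0.5  -2.04] 0.05951716986018634
```

Request:
{"method": "arm_command", "body": {"increments": [{"gripper": 0, "slide": [0, -0.001, -0.004], "yaw": 0}, {"gripper": 0, "slide": [0, -0.001, -0.008], "yaw": 0}, {"gripper": 0, "slide": [0, -0.001, -0.011], "yaw": 0}, {"gripper": 0, "slide": [0, -0.001, -0.011], "yaw": 0}]}}

```text
time_s: 5.5
ee_pos: [0.6005, -0.1353, 0.1389]
eef_rot: [3.141, 0.0, 1.711]
force: [-2.7, 1.6, 5.1]
grip_width: 0.0596
```

Request:
{"method": "arm_command", "body": {"increments": [{"gripper": 0, "slide": [0, 0, -0.001], "yaw": 0}, {"gripper": 0.85, "slide": [0, 0, -0.001], "yaw": 0}, {"gripper": 0.85, "slide": [0, 0, -0.001], "yaw": 0}, {"gripper": 0.85, "slide": [0, 0, 0.0], "yaw": 0}, {"gripper": 0.85, "slide": [0, 0, 0.02], "yaw": 0}, {"gripper": 1, "slide": [0, 0.0, 0.06], "yaw": 0}, {"gripper": 1, "slide": [-0.03, 0.04, 0.07], "yaw": 0}, {"gripper": 1, "slide": [-0.06, 0.09, 0.07], "yaw": 0}]}}

```text
time_s: 6.5
ee_pos: [0.5398, -0.045, 0.2087]
eef_rot: [3.14, 0.0, 1.709]
force: [-0.5, 0.6, 0.1]
grip_width: 0.0939
```

Request:
{"method": "arm_command", "body": {"increments": [{"gripper": 1, "slide": [-0.08, 0.38, 0], "yaw": 0}, {"gripper": 1, "slide": [-0.08, 0.38, 0], "yaw": 0}, {"gripper": 1, "slide": [-0.08, 0.38, 0], "yaw": 0}, {"gripper": 1, "slide": [-0.08, 0.38, 0], "yaw": 0}, {"gripper": 1, "slide": [-0.08, 0.38, 0], "yaw": 0}, {"gripper": 1, "slide": [-0.08, 0.38, 0], "yaw": 0}, {"gripper": 1, "slide": [-0.08, 0.38, 0], "yaw": 0}, {"gripper": 1, "slide": [-0.08, 0.38, 0], "yaw": 0}]}}

```text
time_s: 7.5
ee_pos: [0.4602, 0.3347, 0.2078]
eef_rot: [-3.141, 0.0, 1.712]
force: [0.1, 0.1, -0.6]
grip_width: 0.0936
```

Run:
```python
from h import *
o=readout.get_obs(); print(o['time_s'],o['ee_pos'].round(4),o['eef_rot'].round(3),o['force'].round(2))
c=snap('wrist'); t=snap('top'); s=snap('side')
print('pred small',proj(c,[[.457,.340,.098]]))
w=c['color'][100:420,140:420]
q=proj(t,[[.6,-.135,.166]])[0].astype(int); r=proj(s,[[.6,-.135,.166]])[0].astype(int); print(q,r)
f=lambda im,p,k:cv2.resize(im[p[1]-k:p[1]+k,p[0]-k:p[0]+k],(300,300),interpolation=cv2.INTER_CUBIC)
a=np.vstack([f(t['color'],q,45),f(s['color'],r,45)])
b=cv2.resize(c['color'],(500,375)); b=np.vstack([b,np.zeros((225,500,3),np.uint8)])
cv2.imwrite('pics/m3.png',np.hstack([a,b])[:,:,::-1])
```

```text
7.5 [0.4602 0.3347 0.2078] [-3.141  0.     1.712] [ 0.13  0.15 -0.61]
pred small [[269.3687906  197.45926439]]
[316 218] [290 210]
```

View pics/m3.png

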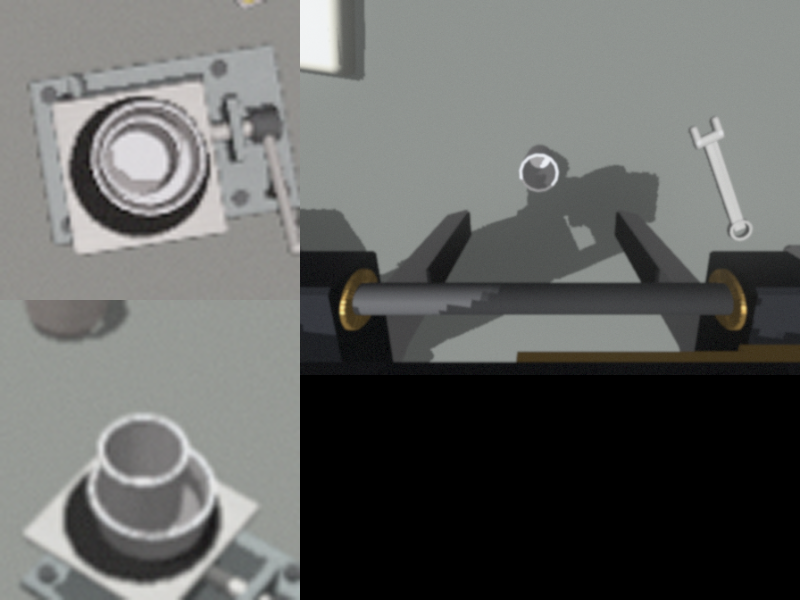

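Medium stands upright inside the large cup (top crop near (141,157), side crop near (143,450)). The small rim is at full-resolution wrist pixel (267.7,192.6).

Run:
```python
from h import *
c,t,s=[dict(np.load('pics/last_%s.npz'%n)) for n in('wrist','top','side')]
print('small',onz(c,(267.7,192.6),.098), onz(c,(245.5,192),.098)-onz(c,(290,192),.098))
print('med',onz(t,(313.5,220.1),.166),onz(s,(287.9,210),.166))
```

```text
small [0.45489899 0.34421833 0.098     ] [-0.03947903 -0.00559052  0.        ]
med [ 0.59684361 -0.1278553   0.166     ] [ 0.59768697 -0.13067297  0.166     ]
```

Request:
{"method": "arm_command", "body": {"increments": [{"gripper": 1, "slide": [-0.005, 0.009, 0], "yaw": 0}, {"gripper": 1, "slide": [-0.005, 0.009, -0.05], "yaw": 0}, {"gripper": 1, "slide": [-0.005, 0.009, -0.1], "yaw": 0}, {"gripper": 1, "slide": [-0.005, 0.009, -0.13], "yaw": 0}, {"gripper": 1, "slide": [-0.005, 0.009, -0.138], "yaw": 0}, {"gripper": 1, "slide": [-0.005, 0.009, -0.138], "yaw": 0}]}}

```text
time_s: 8.4
ee_pos: [0.4557, 0.3437, 0.0707]
eef_rot: [3.141, -0.0, 1.71]
force: [-0.0, -0.9, 0.3]
grip_width: 0.0943
```

Request:
{"method": "arm_command", "body": {"increments": [{"gripper": 0, "slide": [0, 0, 0], "yaw": 0}, {"gripper": 0, "slide": [0, 0, 0], "yaw": 0}, {"gripper": 0, "slide": [0, 0, 0], "yaw": 0}, {"gripper": 0, "slide": [0, 0, 0], "yaw": 0}, {"gripper": 0, "slide": [0, 0, 0], "yaw": 0}, {"gripper": 0, "slide": [0, 0, 0], "yaw": 0}, {"gripper": 0, "slide": [0, 0, 0], "yaw": 0}, {"gripper": 0, "slide": [0, 0, 0], "yaw": 0}]}}

```text
time_s: 9.4
ee_pos: [0.4553, 0.3436, 0.07]
eef_rot: [-3.141, 0.0, 1.711]
force: [-0.3, 0.2, 0.8]
grip_width: 0.0389
```

Request:
{"method": "arm_command", "body": {"increments": [{"gripper": 0, "slide": [0, 0, 0.03], "yaw": 0}, {"gripper": 0, "slide": [0, 0, 0.08], "yaw": 0}, {"gripper": 0, "slide": [0, 0, 0.13], "yaw": 0}, {"gripper": 0, "slide": [0.01, -0.02, 0.17], "yaw": 0}, {"gripper": 0, "slide": [0.02, -0.06, 0.195], "yaw": 0}, {"gripper": 0, "slide": [0.035, -0.11, 0.195], "yaw": 0}, {"gripper": 0, "slide": [0.05, -0.16, 0.195], "yaw": 0}, {"gripper": 0, "slide": [0.065, -0.21, 0.195], "yaw": 0}]}}

```text
time_s: 10.4
ee_pos: [0.5205, 0.132, 0.265]
eef_rot: [3.141, 0.0, 1.711]
force: [1.2, 0.3, -0.3]
grip_width: 0.0393
```

Request:
{"method": "arm_command", "body": {"increments": [{"gripper": 0, "slide": [0.016, -0.05, 0], "yaw": 0}, {"gripper": 0, "slide": [0.031, -0.1, 0], "yaw": 0}, {"gripper": 0, "slide": [0.046, -0.15, 0], "yaw": 0}, {"gripper": 0, "slide": [0.061, -0.2, 0], "yaw": 0}, {"gripper": 0, "slide": [0.073, -0.24, 0], "yaw": 0}, {"gripper": 0, "slide": [0.079, -0.26, 0], "yaw": 0}, {"gripper": 0, "slide": [0.079, -0.267, 0], "yaw": 0}, {"gripper": 0, "slide": [0.079, -0.267, 0], "yaw": 0}]}}

```text
time_s: 11.4
ee_pos: [0.5992, -0.1326, 0.265]
eef_rot: [-3.142, -0.0, 1.711]
force: [-0.7, 0.2, -1.3]
grip_width: 0.0392
```

Run:
```python
from h import *
o=readout.get_obs(); print(o['time_s'],o['ee_pos'].round(4),o['eef_rot'].round(3),o['force'].round(2),o['grip_width'])
```

```text
11.4 [ 0.5992 -0.1326  0.265 ] [-3.142 -0.     1.711] [-0.66  0.23 -1.26] 0.039165526530706735
```

Request:
{"method": "arm_command", "body": {"increments": [{"gripper": 0, "slide": [0, 0, -0.015], "yaw": 0}, {"gripper": 0, "slide": [0, 0, -0.03], "yaw": 0}, {"gripper": 0, "slide": [0, 0, -0.045], "yaw": 0}, {"gripper": 0, "slide": [0, 0, -0.06], "yaw": 0}, {"gripper": 0, "slide": [0, 0, -0.072], "yaw": 0}, {"gripper": 0, "slide": [0, 0, -0.08], "yaw": 0}, {"gripper": 0, "slide": [0, 0, -0.083], "yaw": 0}, {"gripper": 0, "slide": [0, 0, -0.083], "yaw": 0}]}}

```text
time_s: 12.4
ee_pos: [0.5994, -0.1334, 0.1822]
eef_rot: [3.141, 0.0, 1.711]
force: [0.7, 0.4, -0.8]
grip_width: 0.0393
```

Request:
{"method": "arm_command", "body": {"increments": [{"gripper": 0, "slide": [0, 0, -0.003], "yaw": 0}, {"gripper": 0, "slide": [0, 0, -0.006], "yaw": 0}, {"gripper": 0, "slide": [0, 0, -0.006], "yaw": 0}]}}

```text
time_s: 12.78
ee_pos: [0.5992, -0.1334, 0.1757]
eef_rot: [-3.141, -0.0, 1.711]
force: [-1.0, -0.6, -1.1]
grip_width: 0.0391
```

Request:
{"method": "arm_command", "body": {"increments": [{"gripper": 0, "slide": [0, 0, -0.0015], "yaw": 0}, {"gripper": 0, "slide": [0, 0, -0.0015], "yaw": 0}]}}

```text
time_s: 13.02
ee_pos: [0.5993, -0.1334, 0.1744]
eef_rot: [-3.141, -0.0, 1.711]
force: [-0.0, 0.0, -1.6]
grip_width: 0.0393
```

Request:
{"method": "arm_command", "body": {"increments": [{"gripper": 0, "slide": [0, 0, -0.0015], "yaw": 0}, {"gripper": 0, "slide": [0, 0, -0.0015], "yaw": 0}]}}

```text
time_s: 13.28
ee_pos: [0.5996, -0.1335, 0.1738]
eef_rot: [3.141, 0.001, 1.711]
force: [-0.9, 0.0, 5.5]
grip_width: 0.0391
```

Contact came at the expected height (5.5 N), so I'll release and retreat upwards.

Request:
{"method": "arm_command", "body": {"increments": [{"gripper": 0.7, "slide": [0, 0, 0], "yaw": 0}, {"gripper": 0.7, "slide": [0, 0, 0], "yaw": 0}, {"gripper": 0.7, "slide": [0, 0, 0], "yaw": 0}, {"gripper": 0.7, "slide": [0, 0, 0.02], "yaw": 0}, {"gripper": 0.7, "slide": [0, 0, 0.05], "yaw": 0}, {"gripper": 0.7, "slide": [0, 0, 0.09], "yaw": 0}, {"gripper": 0.7, "slide": [-0.02, -0.05, 0.1], "yaw": 0}, {"gripper": 0.7, "slide": [-0.04, -0.1, 0.1], "yaw": 0}]}}

```text
time_s: 14.28
ee_pos: [0.5591, -0.2343, 0.2741]
eef_rot: [3.14, 0.001, 1.712]
force: [-0.0, -0.2, -0.7]
grip_width: 0.0661
```

Request:
{"method": "arm_command", "body": {"increments": [{"gripper": 0.7, "slide": [-0.02, -0.055, -0.03], "yaw": 0}, {"gripper": 0.7, "slide": [-0.02, -0.055, -0.06], "yaw": 0}, {"gripper": 0.7, "slide": [-0.02, -0.055, -0.07], "yaw": 0}, {"gripper": 0.7, "slide": [-0.02, -0.055, -0.07], "yaw": 0}]}}

```text
time_s: 14.78
ee_pos: [0.5397, -0.2878, 0.2032]
eef_rot: [-3.141, -0.0, 1.712]
force: [0.2, -0.1, 0.4]
grip_width: 0.0658
```

Run:
```python
from h import *
o=readout.get_obs(); print(o['time_s'],o['ee_pos'].round(4),o['eef_rot'].round(3),o['force'].round(2))
c=snap('wrist'); t=snap('top'); s=snap('side')
print('pred grip',proj(c,[[.537,-.285,.09]]))
q=proj(t,[[.57,-.2,.1]])[0].astype(int); r=proj(s,[[.57,-.2,.1]])[0].astype(int); print(q,r)
f=lambda im,p,k:cv2.resize(im[p[1]-k:p[1]+k,p[0]-k:p[0]+k],(300,300),interpolation=cv2.INTER_CUBIC)
a=np.vstack([f(t['color'],q,60),f(s['color'],r,60)])
b=cv2.resize(c['color'],(500,375)); b=np.vstack([b,np.zeros((225,500,3),np.uint8)])
cv2.imwrite('pics/m4.png',np.hstack([a,b])[:,:,::-1])
```

```text
14.775 [ 0.5397 -0.2878  0.2032] [-3.141 -0.     1.712] [ 0.25 -0.11  0.42]
pred grip [[269.60427552 199.33632097]]
[340 231] [301 252]
```

View pics/m4.png

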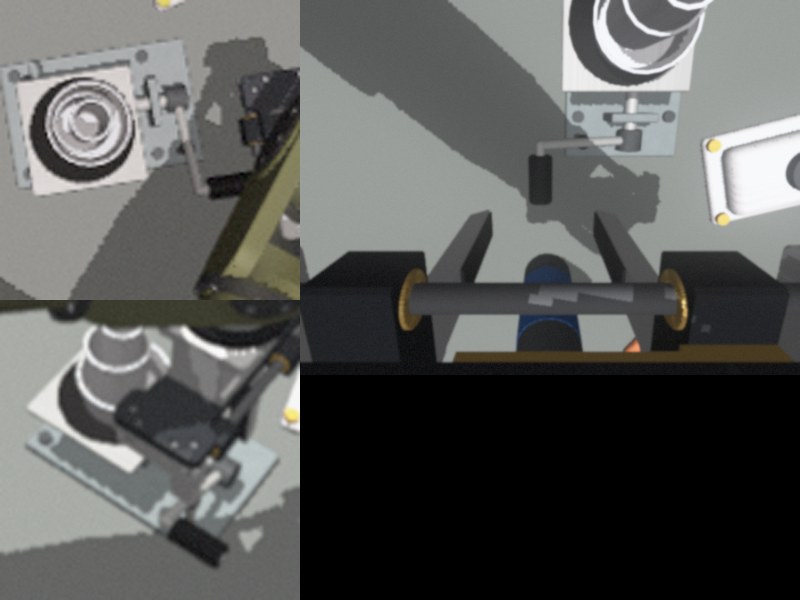

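Cups are nested upright. In the wrist view the black grip spans x 228–252, y 155–204 in the crop, so its full-resolution centre is about (269,201). The prediction was (269.6,199.3), and the bar and plate look aligned with the jaws.

Run:
```python
from h import *
c=dict(np.load('pics/last_wrist.npz'))
g=c['color'].astype(int).sum(2)
m=np.zeros(g.shape,np.uint8); m[165:240,245:295]=(g[165:240,245:295]<110)
n,l,st,ce=cv2.connectedComponentsWithStats(m); i=1+np.argmax(st[1:,4]); print(st[i],ce[i])
x=ce[i]; print(onz(c,x,.09),onz(c,(269,201),.09))
pts=np.argwhere(l==i)[:,::-1]; r=cv2.minAreaRect(pts.astype(np.int32)); print(r)
P=[onz(c,p,.09)[:2] for p in cv2.boxPoints(r)]; P=np.array(P); print(np.linalg.norm(P[0]-P[1]),np.linalg.norm(P[1]-P[2])); 
for i in range(2):
    d=P[i+1]-P[i]; print(np.arctan2(d[1],d[0]))
```

```text
[272 183   9  18  47] [276.87234043 190.87234043]
[ 0.54242873 -0.27627443  0.09      ] [ 0.53666979 -0.28662346  0.09      ]
((276.0, 191.5), (17.0, 8.0), 90.0)
0.007203427240249434 0.015741389292159704
0.14030048429338188
-1.4239913557796182
```

Request:
{"method": "arm_command", "body": {"increments": [{"gripper": 0.7, "slide": [-0.003, 0.001, -0.03], "yaw": 0}, {"gripper": 0.7, "slide": [-0.003, 0.001, -0.07], "yaw": 0}, {"gripper": 0.7, "slide": [-0.003, 0.001, -0.11], "yaw": 0}, {"gripper": 0.7, "slide": [-0.003, 0.001, -0.128], "yaw": 0}, {"gripper": 0.7, "slide": [-0.003, 0.001, -0.132], "yaw": 0}, {"gripper": 0.7, "slide": [-0.003, 0.001, -0.132], "yaw": 0}]}}

```text
time_s: 15.68
ee_pos: [0.537, -0.2877, 0.0724]
eef_rot: [3.14, 0.001, 1.711]
force: [-0.0, 0.0, 0.7]
grip_width: 0.0658
```

Request:
{"method": "arm_command", "body": {"increments": [{"gripper": 0, "slide": [0, 0, 0], "yaw": 0}, {"gripper": 0, "slide": [0, 0, 0], "yaw": 0}, {"gripper": 0, "slide": [0, 0, 0], "yaw": 0}, {"gripper": 0, "slide": [0, 0, 0], "yaw": 0}, {"gripper": 0, "slide": [0, 0, 0], "yaw": 0}, {"gripper": 0, "slide": [0, 0, 0], "yaw": 0}, {"gripper": 0, "slide": [0, 0, 0], "yaw": 0}], "grip_force": 25}}

```text
time_s: 16.55
ee_pos: [0.5367, -0.2874, 0.0711]
eef_rot: [3.141, 0.0, 1.711]
force: [5.1, 0.8, -0.4]
grip_width: 0.0233
```

Run:
```python
from h import *
o=readout.get_obs(); print(o['time_s'],o['ee_pos'].round(4),o['eef_rot'].round(3),o['force'].round(2),o['moment'].round(2),o['grip_width'])
p0=o['ee_pos'];y=.14
for th in np.linspace(0,1.15,9):
    dx=.11*(np.sin(1.15)-np.sin(1.15-th)); dz=.11*(np.cos(1.15-th)-np.cos(1.15)); print(round(th,2),np.round([dx*np.cos(y),dx*np.sin(y),dz],4))
```

```text
16.55 [ 0.5367 -0.2874  0.0711] [3.141 0.    1.711] [ 5.14  0.82 -0.38] [ 0.07 -0.88  0.02] 0.02327201855618514
0.0 [0. 0. 0.]
0.14 [0.0074 0.001  0.0139]
0.29 [0.0167 0.0024 0.0266]
0.43 [0.0277 0.0039 0.0379]
0.57 [0.0402 0.0057 0.0474]
0.72 [0.0539 0.0076 0.055 ]
0.86 [0.0685 0.0097 0.0606]
1.01 [0.0838 0.0118 0.0639]
1.15 [0.0994 0.014  0.0651]
```

Pinched at 23 mm. Now I'll swing slowly along the arc.

Request:
{"method": "arm_command", "body": {"increments": [{"gripper": 0, "slide": [0.0035, 0.0005, 0.007], "yaw": 0}, {"gripper": 0, "slide": [0.0075, 0.001, 0.014], "yaw": 0}, {"gripper": 0, "slide": [0.012, 0.0017, 0.0205], "yaw": 0}, {"gripper": 0, "slide": [0.0167, 0.0024, 0.0266], "yaw": 0}, {"gripper": 0, "slide": [0.022, 0.003, 0.0325], "yaw": 0}, {"gripper": 0, "slide": [0.0277, 0.0039, 0.0379], "yaw": 0}, {"gripper": 0, "slide": [0.034, 0.0048, 0.043], "yaw": 0}, {"gripper": 0, "slide": [0.0402, 0.0057, 0.0474], "yaw": 0}], "grip_force": 25}}

```text
time_s: 17.55
ee_pos: [0.5767, -0.2816, 0.1187]
eef_rot: [-3.141, -0.0, 1.711]
force: [-1.9, -1.5, -7.7]
grip_width: 0.0231
```

Run:
```python
from h import *
o=readout.get_obs(); print(o['time_s'],o['ee_pos'].round(4),o['eef_rot'].round(3),o['force'].round(2),o['moment'].round(2),o['grip_width'])
```

```text
17.55 [ 0.5767 -0.2816  0.1187] [-3.141 -0.     1.711] [-1.85 -1.51 -7.66] [-0.12  0.45  0.08] 0.02306143340932733
```

Request:
{"method": "arm_command", "body": {"increments": [{"gripper": 0, "slide": [0.0068, 0.001, 0.004], "yaw": 0}, {"gripper": 0, "slide": [0.0137, 0.0019, 0.0076], "yaw": 0}, {"gripper": 0, "slide": [0.021, 0.003, 0.0106], "yaw": 0}, {"gripper": 0, "slide": [0.0283, 0.004, 0.0132], "yaw": 0}, {"gripper": 0, "slide": [0.036, 0.005, 0.0151], "yaw": 0}, {"gripper": 0, "slide": [0.0436, 0.0061, 0.0165], "yaw": 0}, {"gripper": 0, "slide": [0.0515, 0.0072, 0.0174], "yaw": 0}, {"gripper": 0, "slide": [0.059, 0.0083, 0.0177], "yaw": 0}]}}

```text
time_s: 18.55
ee_pos: [0.6359, -0.2731, 0.1365]
eef_rot: [-3.141, -0.0, 1.711]
force: [-6.4, 1.2, -2.8]
grip_width: 0.0234
```

Request:
{"method": "arm_command", "body": {"increments": [{"gripper": 0, "slide": [0, 0, 0], "yaw": 0}, {"gripper": 0, "slide": [0, 0, 0], "yaw": 0}, {"gripper": 0, "slide": [0, 0, 0], "yaw": 0}]}}

```text
time_s: 18.92
ee_pos: [0.6355, -0.2732, 0.1365]
eef_rot: [3.142, -0.0, 1.711]
force: [-5.5, 2.3, -1.9]
grip_width: 0.0233
```

Run:
```python
from h import *
o=readout.get_obs(); print(o['time_s'],o['ee_pos'].round(4),(o['ee_pos']-[.5367,-.2874,.0711]).round(4),o['eef_rot'].round(3),o['force'].round(2),o['moment'].round(2),o['grip_width'])
t=snap('top'); s=snap('side'); c=snap('wrist')
P=[.62,-.2,.1]
q=proj(t,[P])[0].astype(int); r=proj(s,[P])[0].astype(int); print(q,r)
f=lambda im,p,k:cv2.resize(im[p[1]-k:p[1]+k,p[0]-k:p[0]+k],(300,300),interpolation=cv2.INTER_CUBIC)
a=np.vstack([f(t['color'],q,60),f(s['color'],r,60)])
b=cv2.resize(c['color'],(500,375)); b=np.vstack([b,np.zeros((225,500,3),np.uint8)])
cv2.imwrite('pics/m5.png',np.hstack([a,b])[:,:,::-1])
```

```text
18.925 [ 0.6355 -0.2732  0.1365] [0.0988 0.0142 0.0654] [ 3.142 -0.     1.711] [-5.5   2.33 -1.86] [0.36 0.9  0.  ] 0.02328166918618482
[339 212] [316 239]
```

View pics/m5.png

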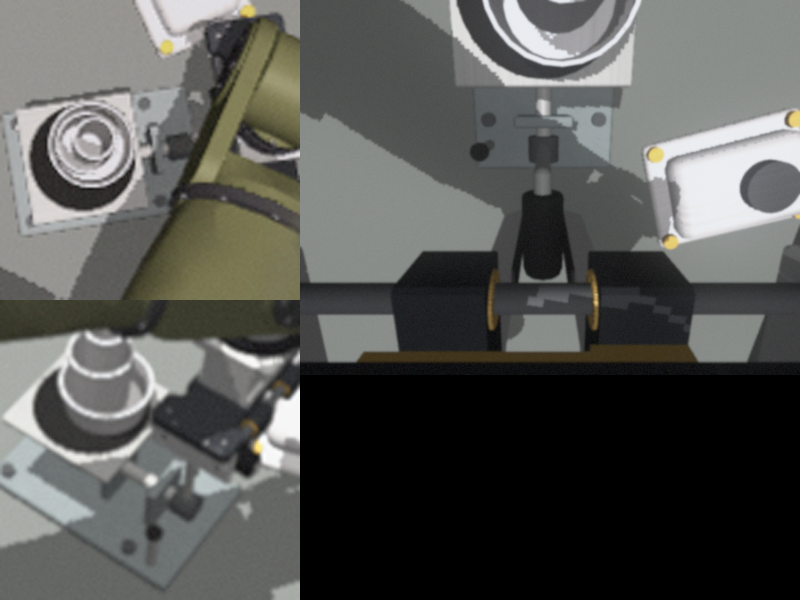

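The rod, hub and grip line up at column 543 of the wrist crop, which is the camera's centre column, so the lever looks upright. I'll check this numerically from edge midpoints.

Run:
```python
from h import *
c=dict(np.load('pics/last_wrist.npz')); g=cv2.GaussianBlur(cv2.cvtColor(c['color'],cv2.COLOR_RGB2GRAY),(3,3),0).astype(int)
for r in (112,118,158,164,170,175,204,210,216,222,235):
    print(r,g[r,248:296])
```

```text
112 [ 97  98  98  98  98  98  98  98  98  98  97  97  97  98  97  94  97 114
 139 159 172 180 187 188 183 174 164 154 144 132 121 112 103  98  97  98
  99 100 101 101 101 101 101 101 100 100 100 100]
118 [ 95  96  96  96  96  96  96  95  96  96  97  97  98  98  98 105 123 144
 163 177 188 198 207 215 218 213 203 191 180 170 158 142 123 107  99  98
  99 100 100 100 101 104 110 116 117 116 114 113]
158 [93 94 93 93 93 91 85 74 59 49 47 48 51 52 52 53 55 55 56 57 58 58 58 58
 59 59 60 59 59 59 60 60 59 59 59 58 57 56 54 53 59 71 84 91 94 95 95 95]
164 [92 92 92 91 92 92 88 76 62 52 48 48 50 52 53 53 53 54 56 58 60 61 61 61
 63 64 64 63 62 60 59 59 58 58 57 56 55 56 54 53 58 70 85 93 96 97 96 96]
170 [93 94 93 93 92 91 85 75 61 52 49 50 51 51 51 52 53 56 58 58 59 60 60 61
 62 63 62 63 64 63 62 62 59 56 54 54 54 54 53 54 61 73 85 92 94 94 94 94]
175 [93 93 93 92 93 92 89 80 65 53 49 50 51 51 51 53 56 58 59 60 60 60 61 62
 62 63 64 64 64 63 63 62 59 57 55 54 54 53 51 52 58 71 85 92 94 94 94 94]
204 [ 81  82  82  81  80  81  81  81  81  80  79  79  79  77  79  85  92  97
 102 105 107 111 114 115 116 115 113 110 107 104  98  92  87  81  79  80
  81  81  81  81  81  82  82  82  81  80  80  80]
210 [ 81  80  80  80  81  81  81  80  80  80  79  78  77  77  80  85  91  97
 102 105 108 110 113 114 115 114 112 109 106 103 100  94  86  79  76  77
  78  78  79  79  80  81  81  81  81  80  80  80]
216 [ 75  68  58  47  39  34  30  27  26  26  26  26  30  39  55  69  80  88
  95 100 103 107 111 112 113 111 107 104 101  97  91  82  69  52  39  31
  26  25  26  27  28  30  35  42  51  62  72  78]
222 [54 40 31 27 28 28 28 29 28 26 26 28 29 29 29 30 29 27 27 28 28 28 27 26
 25 26 26 27 28 29 27 26 27 26 26 25 26 28 29 28 28 28 28 29 29 31 41 57]
235 [54 39 30 27 29 29 28 27 26 26 28 28 27 28 29 29 29 30 29 30 29 28 30 30
 31 32 32 30 28 28 28 25 26 26 26 26 26 27 26 26 27 26 26 25 25 31 44 58]
```

Both measures agree that the grip is only about 0.5 mm short of upright, so I'll nudge it 0.7 mm and hand in.

Request:
{"method": "arm_command", "body": {"increments": [{"gripper": 0, "slide": [0.0007, 0.0001, 0], "yaw": 0}, {"gripper": 0, "slide": [0.0007, 0.0001, 0], "yaw": 0}, {"gripper": 0, "slide": [0.0007, 0.0001, 0], "yaw": 0}, {"gripper": 0, "slide": [0.0007, 0.0001, 0], "yaw": 0}], "grip_force": 25}}

```text
time_s: 19.58
ee_pos: [0.6362, -0.2731, 0.1365]
eef_rot: [3.142, -0.0, 1.711]
force: [-6.5, 2.3, -2.2]
grip_width: 0.0233
```

Run:
```python
from h import *
o=readout.get_obs(); print(o['time_s'],(o['ee_pos']-[.5367,-.2874,.0711]).round(4),o['force'].round(2),o['grip_width'].round(4))
print(job.hand_in())
```

```text
Traceback (most recent call last):
AttributeError: 'float' object has no attribute 'round'
```

```bash
python3 -c "
from station import job
print(job.hand_in())"
```

```text
the job is handed in; nothing more can be done
None
```

The job is done and handed in at about 19.6 s. The middle cup stands in the widest and the narrowest in the middle. The lever is straight up, and the arm is still pinching it by its black grip.

- **Cups:** each touched down gently, at about 5 N and near the expected height. The pictures after release and with the lever up show all three nested and upright.
- **Lever:** from rest to upright the grip should move 100.4 mm along the lift and 65.1 mm up. The arm's readings give about 100.5 mm and 65.4 mm. Before the last 0.7 mm nudge, the camera showed the grip within 1 mm of being over the hub. I took no picture after the nudge.
- **Hold:** the wrist reads about 6.5 N along x and the fingers are at 23 mm. The spring should give 5 N, so the hold looks firm.
- **Failed or disagreed:** one pause command was refused as invalid input, and my final readout script crashed on a rounding error just before the hand-in. Neither moved the arm. An automatic colour mask for the grip also failed, so I located the grip from the picture and confirmed it by the pinch. The cameras put the middle cup about 3–5 mm from where I released it, which is within the clearance.
- **Other items:** I did not touch the spray can, oil filter or wrench, but I did not re-measure where they are.

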